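# Shut and bolt the annealing kiln

### The arm

A 6-joint arm with a two-finger parallel gripper is mounted at the origin on a cart in front of the work surface, level with it; the furniture and walls round the work are solid. World frame = base frame: x ahead of the robot, y to its left, z up, the work surface at z = 0. Lengths are in m, angles in rad, forces in N, time in s.
With the tool pointing down it reaches from about 0.35 to 0.85 m from the base axis. Payload 8.1 kg.
Tool frame: the origin (TCP) lies between the finger pads; the fingertips stand 19 mm ahead of it and the grasp point (between the pads) is the TCP; z points along the fingers, y is the direction in which the jaws open and shut (so a half turn about z gives the same grasp; the last joint's range is limited). The gripper opens to 85 mm and grips with 20 to 120 N. Pads are 22 mm wide; open, the fingers measure 114 mm over their backs; the gripper's body (76 mm by 85 mm) begins 54 mm behind the grasp point. The pads swing forward as they close: fully open they stand 13 mm farther back than shut.
Start: joints at [-1.285, 0.13, 1.488, -0, 1.523, -0.085], TCP at [0.217, -0.559, 0.226] pointing down, gripper open.
Joint ranges: [-2.96, 2.96], [-0.89, 2.26], [0.02, 2.5], [-1.34, 4.48], [0, 2.73], [-2.66, 2.66]. Speed limits (rad/s): [2.39, 2.39, 2.79, 3.14, 3.14, 3.14].

### API

Orientations are given as a unit quaternion [w, x, y, z].
In Python, from plant import ctrl, optics gives the robot as it stands. The module is installed in compiled form; this text tells all that it offers.
- The arm moves only by the tool step_arm, never from a script. Its argument "rows" is a list that holds one entry, the list of rows, each a list of 5 numbers: the shift along the tool's x, y, z in m, then the turn about the tool's z in degrees, then the opening in per cent of the stroke, from 0 (shut) to 100 (fully open). A call has exactly 8 rows; each row shifts and turns the pose as measured when the row begins, along the tool's axes as they then stand; what a row does not reach is not made up. A row lasts 1/12 s, in which the tool goes at most 41.7 mm and 7.16 degrees, less where a joint would pass 70% of its speed; a pose out of reach is approached as far as the arm can. A call with a gripper value outside its range is refused whole. The fingers move at their own pace and stop on an object; "grip_force" is the grip in N (left out, the last holds). Time passes only in rows, so rows that do not move let the fingers close, or fill a call up. It gives the time, the measured TCP pose, the force and the opening at its end, in the units of the state.
- ctrl.sense(): the state, without advancing time (a new reading comes with each control period).
- optics.snapshot(name): name is "scene" or "top"; returns the picture (480x640x3 uint8, blue, green, red); there is no depth.
- optics.get_calibration(name): a dict with "intrinsics" (3x3 intrinsics, pixels), "k1" (the pictures are not rectified: a ray, as slopes to the right and down, at radius r is drawn at 1 + k1 r^2 times it, then the intrinsics apply), "R" (3x3) and "t" (3): a world point X has camera coordinates R X + t. Camera axes: x right, y down, z forward; pixel columns grow to the right and rows downward; lengths in m; the calibration is good to about 2 mm. A picture is of the moment at which its call begins. get_calibration takes no time and is no camera call.
- ctrl.job_done(): hands the job in, once; it reports no verdict.
The state is a dict: "time_s": time; "joint_positions": joint angles; "joint_vel": joint speeds; "joint_efforts": joint torques, N m; "tool_pos": TCP position; "eef_rot": TCP orientation; "ft_force": force on the tool from outside, world axes, zero at the start; "moment": the same for the moment, N m; "grip_width": opening from 0.0 (shut) to 1.0 (fully open).
Only numpy, scipy, OpenCV 4.12 (cv2) and the standard library are available. Lean on these libraries where they do the work, as an engineer would, in place of code of your own. Each camera call takes 0.05 s, during which the arm holds its last target. There are 200 camera calls.

### The job

Glass is in the small bench kiln and its lid stands ajar. Push the lid gently but fully shut; then hold the red spring catch right down with one fingertip while the other slides the bolt by its black knob fully home through the lid's eye, and let go so that the catch springs up and locks it. Only push and press with the fingers: grip nothing, do not lift the lid, and leave the other things on the bench and the kiln where they are.

Things in the scene. Friction and masses are not known exactly. Their poses are not given: they have to be found in the camera images.
- kiln: small grey steel bench kiln, fixed, 270 mm deep (x), 250 mm wide (y). Origin at bench level under its middle; z up, +x to its back, +y to the left seen from its front. The front part (x -180 to -84 mm) is a closed chassis; its flat top, the deck, is 100 mm high and carries bolt and catch. Guide straps, the lid's eye and the catch's lugs reach up to 132 mm; the chamber with the lid lies behind.
- lid (a joint): lid angle in rad: 0 = shut, larger = open (stop at 0.9). Hinge line parallel to the kiln's y, at kiln x +88, z 98 mm. Lid 171 mm front to back, 250 mm wide, 17 mm thick. A stiff hinge: it stays where left and yields to about 3 to 6 N at its front. It closes on a slightly springy gasket. Never lift it past 0.76.
- lid_press (a point): point on the lid's top, midway in y, 148 mm before the hinge line and 17 mm above it (kiln x -60, z 115 mm when shut), moving with the lid: a free place to press, 42 mm before the handle bar's middle, 23 mm behind the lid's front edge. The steel eye on that edge is at kiln y +66 mm; the bolt enters it only when the lid is down.
- lid_handle (a point): middle of the bar of the lid's black lifting handle, not needed here and not to be gripped: a round bar 15 mm thick, 112 mm long along the kiln's y, 22 mm above the lid's top. It lies 98 mm before the hinge line (kiln x -10 mm when shut, the bar's top then 145 mm high).
- bolt (a joint): bolt travel in m along the kiln's +y: 0 = withdrawn, 0.0305 = fully home at its stop. Steel bar 12 mm wide lying along y at kiln x -105 mm, its top 122 mm high; slides stiffly (about 2 N, stays where left). Two notches in its top, 11 mm long, in which the catch's tooth locks it at 0 and, with 2 mm play, at 0.030.
- bolt_knob (a point): centre of the top of the bolt's black upright round finger knob, 16 mm in diameter, 130 to 162 mm above the bench; at kiln x -105, y -15 mm when withdrawn, y +15 mm when home. Push its -y side towards +y.
- catch (a joint): angle of the spring safety catch in rad: 0 = up (tooth in a notch), 0.30 = pressed right down on its stop. The tooth frees the bolt above about 0.18; let go between notches it rides at about 0.17. Pivot line parallel to y at kiln x -128, z 128 mm. The pad takes about 2.5 N to start, 5 N fully down, and sinks 9 mm at its middle. The tooth arm crosses the bolt at kiln y +32 mm, 130 mm high.
- catch_pad (a point): centre of the top of the catch's red pad, a plate 27 mm wide (x), 95 mm long (y), on the front side of the bolt: kiln x -158, y -7.5, z 142 mm at rest, moving with the catch; the knob's axis lies 53 mm behind it in x. Press it straight down anywhere along its length; a fingertip may slide along it while pressing.
- cork_small: small cork stopper, 24 mm across and 22 mm tall, standing on the kiln's deck at its right front corner (kiln x about -155, y about -104 mm); to be left there. Origin at its underside.
- frit_jar: white jar of frit with a screw lid, 59 mm across, 78 mm tall, loose on the bench; leave alone. Origin at its underside.
- matches: matchbox 36 x 60 x 16 mm, loose on the bench; leave alone. Origin at its underside.
- tweezers: steel tweezers 157 mm long, loose on the bench; leave alone. Origin at the middle of the underside.
- beaker: tall clear glass beaker 73 mm across, 110 mm tall, loose on the bench; leave alone. Origin at its underside.
- vessel_tongs: crossed steel tongs with black grips, 182 mm long, lying on the bench on the left; leave alone. Origin at the middle of the underside.
- graphite_paddle: graphite paddle with a wooden handle, 271 mm long, lying at the bench's front on the right; leave alone. Origin at the underside.

How it is judged:
By the outcome, as a careful person would: the job done as asked, in the order asked, and still so for the second after the job is handed in, with the robot touching nothing.
It also fails if it takes over 51 s, if anything falls off the work surface, if the arm or the gripper's body presses on something with over 40 N, if the wrist force passes 120 N, or if a joint passes its speed limit or range.

## Working session

There is one attempt and no reset: what is moved stays moved. The work goes in short steps, Python scripts to look and compute and a tool call to move; the robot and the scene stay as the last step left them, time stands still between calls to the robot, and variables do not carry over. Pictures are saved under pics/ and viewed, about 8 in all and at most 12, crops included, and the job is handed in when it is done.

Besides the shell and the picture viewer there is one more tool, called after "Emit:" as a command line: name --argument value ..., lists and objects as JSON in quotes. step_arm: Moves the arm, as the interface text tells. Its arguments: {"type":"object","properties":{"rows":{"type":"array","items":{"type":"array","items":{"type":"array","items":{"type":"number"}}}},"grip_force":{"type":"number"}},"required":["rows"]}

```bash
mkdir -p pics; python3 - <<'E'
from plant import ctrl, optics
import cv2
for n in("scene","top"):
    cv2.imwrite(f"pics/{n}0.png",optics.snapshot(n)); c=optics.get_calibration(n); print(n,c)
print(ctrl.sense())
E
```

```text
scene {'intrinsics': array([[479.65970443,   0.        , 323.37023094],
       [  0.        , 479.65970443, 243.05192211],
       [  0.        ,   0.        ,   1.        ]]), 'k1': -0.08395378810678869, 'R': array([[-0.66129284, -0.74989054,  0.01886701],
       [-0.29955076,  0.24093321, -0.92315791],
       [ 0.68772169, -0.61612934, -0.38395769]]), 't': array([0.34213925, 0.27032283, 0.9257994 ])}
top {'intrinsics': array([[553.74929975,   0.        , 309.02708062],
       [  0.        , 553.74929975, 240.30666036],
       [  0.        ,   0.        ,   1.        ]]), 'k1': -0.14286120007777697, 'R': array([[ 0.00542849, -0.99994379,  0.00910718],
       [-0.99833333, -0.00594257, -0.05740425],
       [ 0.05745514, -0.00878038, -0.99830948]]), 't': array([-0.04264436,  0.55561071,  1.46604252])}
{'time_s': 0.1, 'joint_positions': array([-1.28539422e+00,  1.31086245e-01,  1.48913652e+00,  1.43600484e-05,
        1.52299959e+00, -8.54046364e-02]), 'joint_vel': array([-2.16643961e-03, -1.10828839e-03, -2.71383159e-03,  9.15290417e-04,
        9.96676398e-05,  2.49964090e-04]), 'joint_efforts': array([ 1.85353019e-03, -5.70950246e+01, -5.01942694e+01, -1.29106165e-04,
        8.19966051e-03,  2.52808172e-05]), 'tool_pos': array([ 0.21730647, -0.55874458,  0.22546757]), 'eef_rot': array([-8.11495484e-04,  9.82861710e-01,  1.84342602e-01, -7.42125469e-05]), 'ft_force': array([ 0.4250192 ,  0.6206141 , -0.50011579]), 'moment': array([0.03330408, 0.01647157, 0.02455658]), 'grip_width': 1.0023293401365514}
```

View pics/scene0.png

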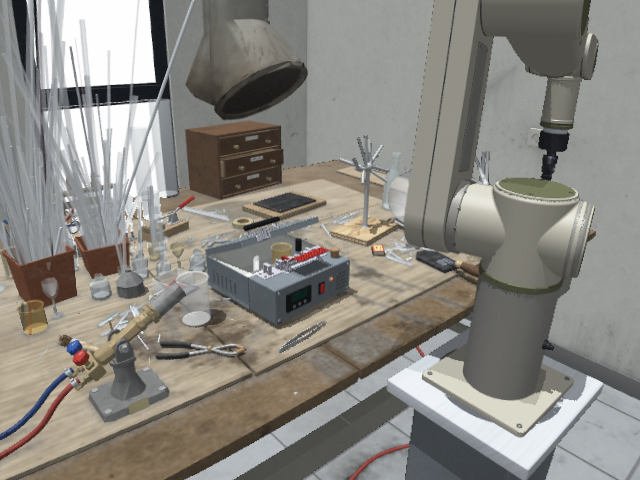

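View pics/top0.png

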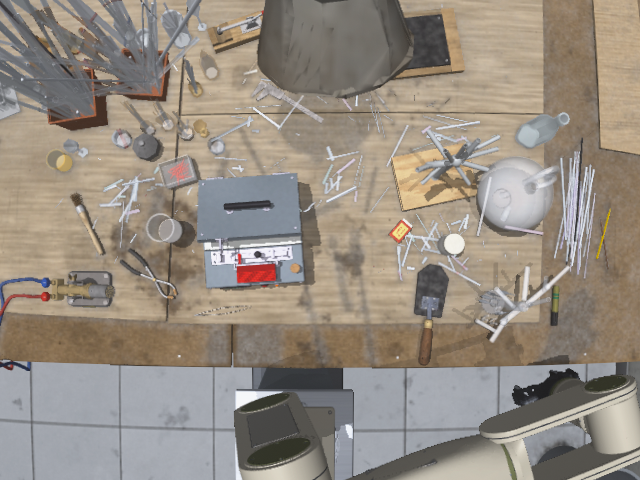

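Scene: kiln with the lid ajar, red pad facing the robot. Top view: red pad about (256,273), knob about (257,255), lid handle about (247,205). Next I enlarge the kiln.

```bash
python3 - <<'E'
import cv2
a=cv2.imread("pics/top0.png")[165:295,185:325]
cv2.imwrite("pics/c1.png",cv2.resize(a,None,fx=5.5,fy=4.5*1.0,interpolation=cv2.INTER_CUBIC) if 0 else cv2.resize(a,None,fx=4.6,fy=4.6,interpolation=cv2.INTER_CUBIC))
a=cv2.imread("pics/scene0.png")[205:330,200:360]
cv2.imwrite("pics/c2.png",cv2.resize(a,None,fx=4.6,fy=4.6,interpolation=cv2.INTER_CUBIC))
E
```

```text
(no output)
```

View pics/c1.png

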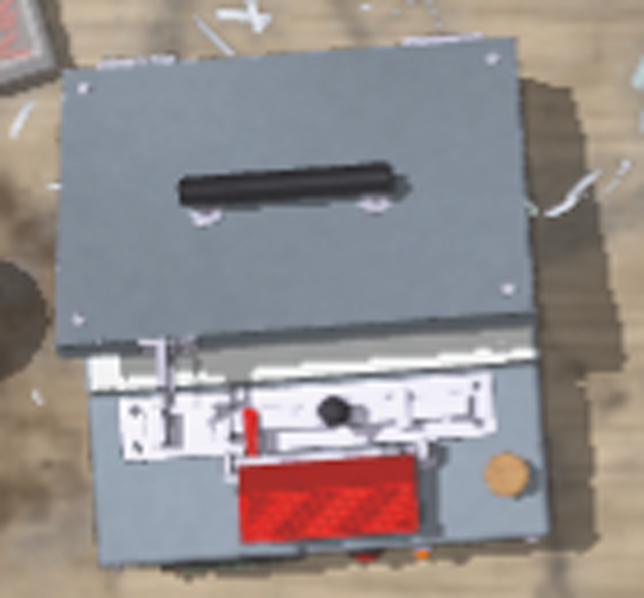

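View pics/c2.png

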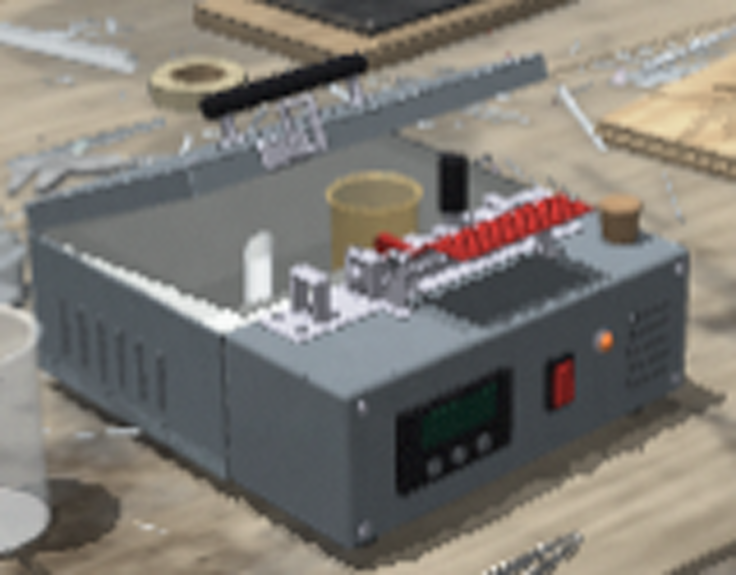

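```bash
cat > h.py <<'E'
import numpy as np
from scipy.optimize import least_squares
from plant import optics
C={n:optics.get_calibration(n) for n in("scene","top")}
def proj(n,X):
    c=C[n]; p=c["R"]@X+c["t"]; s=p[:2]/p[2]; s=s*(1+c["k1"]*(s@s))
    return c["intrinsics"][:2,:2]@s+c["intrinsics"][:2,2]
def k2w(q,P):
    c,s=np.cos(q[2]),np.sin(q[2]); return np.array([q[0]+c*P[0]-s*P[1],q[1]+s*P[0]+c*P[1],P[2]])
def lid(a,u,y,h): # u before hinge, h above
    return [.088-u*np.cos(a)+h*np.sin(a)*1,y,.098+u*np.sin(a)+h*np.cos(a)]
E
python3 - <<'E'
from h import *
T=lambda x,y:np.array([185+x/4.6,165+y/4.6]); S=lambda x,y:np.array([200+x/4.6,205+y/4.6])
K=[("top",(-.18,.125,.1),T(101,565)),("top",(-.18,-.125,.1),T(548,538)),("top",(-.105,-.015,.162),T(333,409)),("top",(-.158,-.0075,.142),T(329,514)),
("scene",(-.18,.125,.1),S(353,402)),("scene",(-.18,-.125,.1),S(688,256)),("scene",(-.105,-.015,.162),S(454,156)),("scene",(-.18,.125,.0),S(360,547))]
L=[("top",(.171,.125,.017),T(57,347)),("top",(.171,-.125,.017),T(535,316)),("scene",(.171,.125,.017),S(28,203)),("scene",(.171,-.125,.017),S(545,57)),("top",(.098,0,.0465),T(287,182))]
def f(q): return np.concatenate([proj(n,k2w(q,P))-p for n,P,p in K]+[proj(n,k2w(q,lid(q[3],*P)))-p for n,P,p in L])
r=least_squares(f,[.5,.13,0,.3],loss='soft_l1'); q=r.x; print(q); print(f(q).reshape(-1,2).round(1))
for nm,P in dict(knob=(-.105,-.015,.162),pad=(-.158,-.0075,.142),press=lid(q[3],.148,0,.017),press0=(-.06,0,.115),lidfront=lid(q[3],.171,0,.017)).items(): print(nm,k2w(q,P).round(4))
E
```

```text
[0.61708347 0.11006421 0.0797404  0.37864682]
[[-0.9  0.7]
 [ 0.8 -0.6]
 [-0.3  0.1]
 [-0.2 -0.6]
 [-1.  -2.2]
 [ 1.3 -3. ]
 [ 0.1 -0.9]
 [-1.6  5.2]
 [-0.1  0.8]
 [ 0.1 -0.1]
 [35.8 -6.2]
 [ 0.4  0.3]
 [-0.4  0.1]]
knob [0.5136 0.0867 0.162 ]
pad [0.4602 0.09   0.142 ]
press [0.574  0.1066 0.1685]
press0 [0.5573 0.1053 0.115 ]
lidfront [0.5527 0.1049 0.177 ]
```

Fit: kiln at (0.617, 0.110), yaw 4.6°, lid about 0.38 rad. Residuals are under 1 px in the top view. Three scene points disagree: the deck's front corners by 2–3 px, the bottom corner by 5 px, and one lid corner that I misread (36 px). I'll use this for the approach: raise the tool, turn the jaws along kiln x, and close the fingers.

Emit:
step_arm --rows '[[[0,0,-0.015,-7,0],[0,0,-0.015,-7,0],[0,0,-0.015,-7,0],[0,0,-0.015,-7,0],[0,0,-0.015,-7,0],[0,0,-0.015,-7,0],[0,0,-0.015,-7,0],[0,0,-0.015,-7,0]]]' --grip_force 20

```text
time_s: 0.77
tool_pos: [0.2161, -0.5549, 0.3392]
eef_rot: [-0.01, 0.775, 0.632, 0.004]
ft_force: [0.2, -0.5, -0.1]
grip_width: -0.003
```

```bash
cat >> h.py <<'E'
Q=[0.61708347,0.11006421,0.0797404]
def state(tgt=None,off=.019):
    from plant import ctrl
    from scipy.spatial.transform import Rotation as Ro
    s=ctrl.sense(); w,x,y,z=s["eef_rot"]; R=Ro.from_quat([x,y,z,w]).as_matrix()
    p=s["tool_pos"]; c,n=np.cos(Q[2]),np.sin(Q[2]); d=p-[Q[0],Q[1],0]
    print("t",round(s["time_s"],2),"tcp kiln mm",(np.array([c*d[0]+n*d[1],-n*d[0]+c*d[1],d[2]])*1e3).round(1),"F",s["ft_force"].round(1),"w",round(s["grip_width"],3),
     "turn needed deg",round(np.degrees(np.arctan2(R[1,1],R[0,1])-Q[2]),2),"tilt",R[:2,2].round(4),"j",s["joint_positions"].round(2))
    if tgt is not None: print("tool shift mm",((R.T@(k2w(Q,tgt)-[0,0,0]-p))*1e3).round(1))
E
python3 -c "
from h import *;state((-.053,0,.27))"
```

```text
t 0.77 tcp kiln mm [-452.6 -630.9  339.2] F [ 0.2 -0.5 -0.1] w -0.003 turn needed deg -16.13 tilt [-0.0059  0.0202] j [-1.29  0.12  1.29  0.    1.75 -1.08]
tool shift mm [715.7 209.3  80.4]
```

Emit:
step_arm --rows '[[[0.034,0.018,0,-7,0],[0.034,0.018,0,-7,0],[0.034,0.02,0,-2,0],[0.034,0.022,0,0,0],[0.034,0.022,0,0,0],[0.034,0.022,0,0,0],[0.034,0.022,0,0,0],[0.034,0.022,0,0,0]]]'

```text
time_s: 1.43
tool_pos: [0.3726, -0.2754, 0.3416]
eef_rot: [-0.01, 0.676, 0.736, 0.004]
ft_force: [0.3, -0.1, 0.1]
grip_width: 0.004
```

```bash
python3 -c "
from h import *;state((-.053,0,.27))"
```

```text
t 1.43 tcp kiln mm [-274.4 -364.8  341.6] F [ 0.3 -0.1  0.1] w 0.004 turn needed deg 0.3 tilt [-0.0087  0.0201] j [-0.75 -0.24  1.64  0.01  1.76 -0.84]
tool shift mm [362.1 223.8  77.6]
```

Emit:
step_arm --rows '[[[0.038,0.023,0.0,0,0],[0.038,0.023,0.0,0,0],[0.038,0.023,0.0,0,0],[0.038,0.023,0,0,0],[0.038,0.023,0,0,0],[0.038,0.023,0,0,0],[0.038,0.023,0,0,0],[0.038,0.023,0,0,0]]]'

```text
time_s: 2.1
tool_pos: [0.5162, 0.0256, 0.3443]
eef_rot: [-0.011, 0.677, 0.736, 0.004]
ft_force: [-0.2, -0.8, -0.3]
grip_width: 0.003
```

```bash
python3 -c "
from h import *;state((-.053,0,.22))"
```

```text
t 2.1 tcp kiln mm [-107.3  -76.2  344.3] F [-0.2 -0.8 -0.3] w 0.003 turn needed deg 0.25 tilt [-0.0105  0.0207] j [-0.06 -0.1   1.51  0.02  1.75 -0.14]
tool shift mm [ 73.2  55.7 125.4]
```

Emit:
step_arm --rows '[[[0.03,0.022,0.01,0,0],[0.025,0.02,0.02,0,0],[0.015,0.012,0.025,0,0],[0.008,0.006,0.025,0,0],[0.003,0.001,0.02,0,0],[0,0,0.012,0,0],[0,0,0.005,0,0],[0,0,0,0,0]]]'

```text
time_s: 2.77
tool_pos: [0.5711, 0.1292, 0.2209]
eef_rot: [-0.012, 0.673, 0.74, 0.004]
ft_force: [-0.6, 0.6, -0.2]
grip_width: 0.002
```

```bash
python3 - <<'E'
from h import *;state((-.056,0,.20))
import cv2
a=optics.snapshot("scene")[170:330,190:370]
cv2.imwrite("pics/c3.png",cv2.resize(a,None,fx=3.6,fy=3.6,interpolation=cv2.INTER_CUBIC))
E
```

```text
t 2.77 tcp kiln mm [-44.3  22.7 220.9] F [-0.6  0.6 -0.2] w 0.002 turn needed deg 0.91 tilt [-0.0132  0.022 ] j [0.12 0.1  1.53 0.02 1.52 0.02]
tool shift mm [-23.  -11.8  20.6]
```

View pics/c3.png

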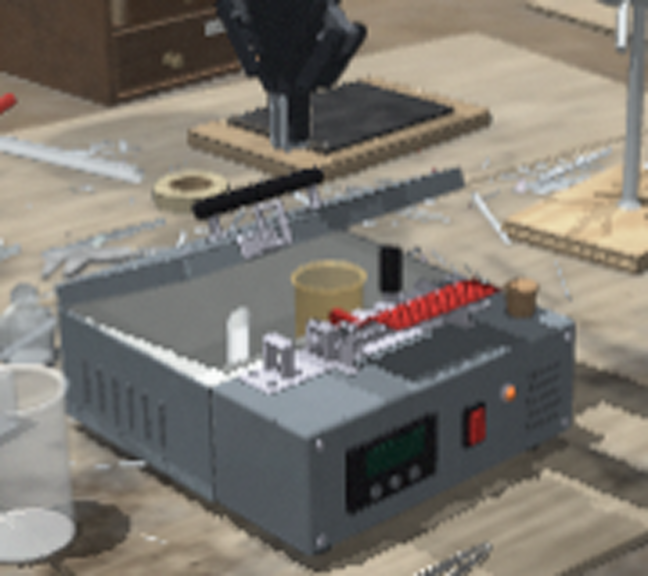

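The closed fingers hang above the lid's front half at about (290,140) in the crop, clear of the handle. I centre over lid_press and go down.

Emit:
step_arm --rows '[[[-0.01,-0.006,0.005,0,0],[-0.008,-0.004,0.004,0,0],[-0.004,-0.002,0.004,0,0],[-0.001,0,0.004,0,0],[0,0,0.004,0,0],[0,0,0.004,0,0],[0,0,0.004,0,0],[0,0,0.004,0,0]]]'

```text
time_s: 3.48
tool_pos: [0.5654, 0.1019, 0.1956]
eef_rot: [-0.007, 0.674, 0.738, 0.009]
ft_force: [0.3, 0.8, 0.3]
grip_width: 0.001
```

```bash
python3 -c "
from h import *;state((-.060,0,.134))"
```

```text
t 3.48 tcp kiln mm [-52.2  -4.  195.6] F [0.3 0.8 0.3] w 0.001 turn needed deg 0.6 tilt [0.0018 0.0234] j [ 0.07  0.07  1.61  0.02  1.46 -0.02]
tool shift mm [ 2.7 -8.  61.6]
```

Emit:
step_arm --rows '[[[0,-0.001,0.005,0,0],[0,-0.001,0.005,0,0],[0,-0.001,0.005,0,0],[0,-0.001,0.005,0,0],[0,-0.001,0.005,0,0],[0,-0.001,0.005,0,0],[0,-0.001,0.005,0,0],[0,-0.001,0.005,0,0]]]'

```text
time_s: 4.15
tool_pos: [0.5574, 0.1032, 0.1527]
eef_rot: [-0.007, 0.674, 0.739, 0.01]
ft_force: [-1.1, -0.6, 3.5]
grip_width: 0.004
```

```bash
python3 -c "
from h import *;state((-.060,0,.134))"
```

```text
t 4.15 tcp kiln mm [-60.   -2.1 152.7] F [-1.1 -0.6  3.5] w 0.004 turn needed deg 0.69 tilt [0.0034 0.0235] j [ 0.08  0.08  1.68  0.02  1.38 -0.02]
tool shift mm [ 1.7 -0.  18.7]
```

Contact at 3.5 N and the lid is moving down. I continue more slowly.

Emit:
step_arm --rows '[[[0,0,0.003,0,0],[0,0,0.003,0,0],[0,0,0.003,0,0],[0,0,0.0025,0,0],[0,0,0.0015,0,0],[0,0,0.0015,0,0],[0,0,0.001,0,0],[0,0,0.001,0,0]]]'

```text
time_s: 4.82
tool_pos: [0.5565, 0.1036, 0.1332]
eef_rot: [-0.007, 0.674, 0.739, 0.009]
ft_force: [-1.6, 0.1, 3.7]
grip_width: 0.0
```

```bash
python3 -c "
from h import *;state((-.060,0,.134))"
```

```text
t 4.82 tcp kiln mm [-60.9  -1.6 133.2] F [-1.6  0.1  3.7] w 0.0 turn needed deg 0.68 tilt [0.0014 0.0235] j [ 0.08  0.1   1.7   0.02  1.34 -0.02]
tool shift mm [ 1.6  0.9 -0.7]
```

Emit:
step_arm --rows '[[[0,0,0.001,0,0],[0,0,0.001,0,0],[0,0,0.001,0,0],[0,0,0.001,0,0],[0,0,0.001,0,0],[0,0,0.001,0,0],[0,0,0.001,0,0],[0,0,0.001,0,0]]]'

```text
time_s: 5.48
tool_pos: [0.5567, 0.1038, 0.1248]
eef_rot: [-0.007, 0.674, 0.739, 0.009]
ft_force: [-2.2, 0.1, 2.9]
grip_width: 0.005
```

```bash
python3 -c "
from h import *;state((-.060,0,.134))"
```

```text
t 5.48 tcp kiln mm [-60.6  -1.4 124.8] F [-2.2  0.1  2.9] w 0.005 turn needed deg 0.68 tilt [0.0019 0.0235] j [ 0.08  0.1   1.7   0.02  1.33 -0.02]
tool shift mm [ 1.6  0.7 -9.2]
```

```bash
python3 - <<'E'
import cv2
from h import *
a=optics.snapshot("scene")[170:330,190:370]
b=optics.snapshot("top")[150:310,185:325]
a=cv2.resize(a,None,fx=2.4,fy=2.4*1.4,interpolation=2) if 0 else cv2.resize(a,(450,400),interpolation=2)
b=cv2.resize(b,(350,400),interpolation=2)
cv2.imwrite("pics/c4.png",np.hstack([a,b]))
E
```

```text
(no output)
```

View pics/c4.png

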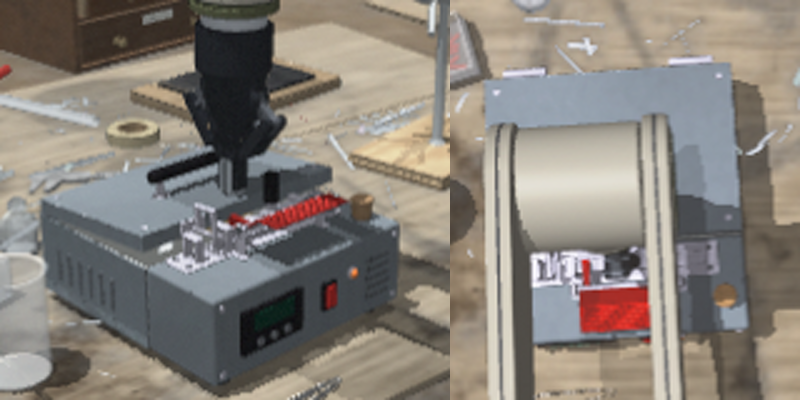

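The lid is nearly down but a gap still shows at its left front (about (150,245)), so I keep pressing and watch the force.

Emit:
step_arm --rows '[[[0,0,0.001,0,0],[0,0,0.001,0,0],[0,0,0.001,0,0],[0,0,0.001,0,0],[0,0,0.001,0,0],[0,0,0.001,0,0],[0,0,0.001,0,0],[0,0,0.001,0,0]]]'

```text
time_s: 6.25
tool_pos: [0.5565, 0.104, 0.1159]
eef_rot: [-0.007, 0.674, 0.739, 0.009]
ft_force: [-1.6, -0.2, 2.8]
grip_width: -0.002
```

```bash
python3 -c "
from h import *;state((-.060,0,.134))"
```

```text
t 6.25 tcp kiln mm [-60.8  -1.3 115.9] F [-1.6 -0.2  2.8] w -0.002 turn needed deg 0.68 tilt [0.0014 0.0234] j [ 0.08  0.11  1.71  0.02  1.31 -0.02]
tool shift mm [  1.7   0.9 -18. ]
```

```bash
python3 - <<'E'
import cv2
from h import *
from plant import ctrl
im=optics.snapshot("scene"); a=im[195:315,200:360]; a=cv2.resize(a,None,fx=5,fy=5,interpolation=2)
p=ctrl.sense()["tool_pos"]
def dot(X,c):
    u=(proj("scene",X)-[200,195]+.5)*5; cv2.circle(a,tuple(int(v) for v in u),4,c,-1)
dot(p,(0,255,255)); dot(p-[0,0,.019],(0,255,0))
for th in (0.,.05,.1):
    for y in(.125,-.125): dot(k2w(Q,lid(th,.171,y,.017)),(255,0,int(th*2500)))
cv2.imwrite("pics/c5.png",a)
E
```

```text
(no output)
```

View pics/c5.png

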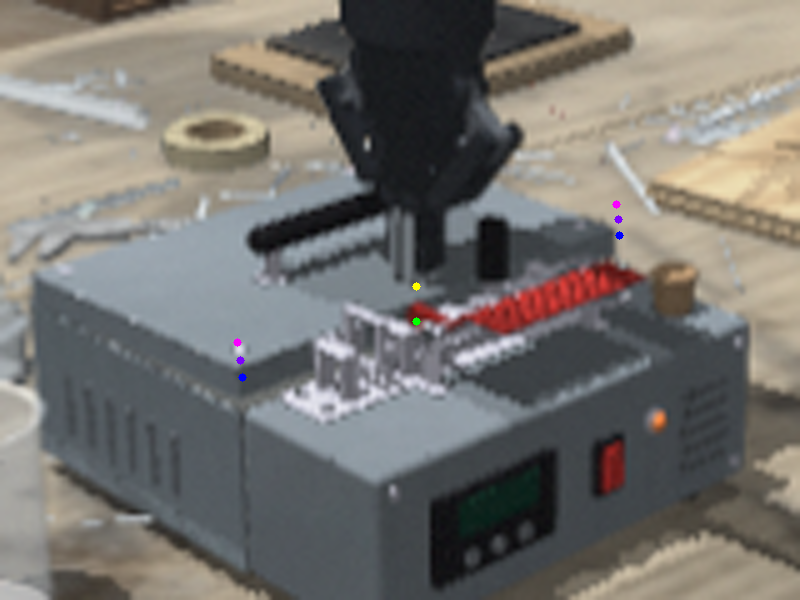

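The real fingertips sit about 6 mm behind the nominal TCP: drawn TCP at (416,287), seen tips at about y=275. The lid's corner at (240,358) gives about 0.05 rad, so roughly 7 mm of press remains. From here I go by force.

Emit:
step_arm --rows '[[[0,0,0.001,0,0],[0,0,0.001,0,0],[0,0,0.001,0,0],[0,0,0.001,0,0],[0,0,0.0008,0,0],[0,0,0.0005,0,0],[0,0,0.0005,0,0],[0,0,0.0005,0,0]]]'

```text
time_s: 6.97
tool_pos: [0.5563, 0.104, 0.1102]
eef_rot: [-0.007, 0.674, 0.739, 0.009]
ft_force: [-4.2, -0.7, 7.4]
grip_width: -0.0
```

```bash
python3 -c "
from h import *;state((-.060,0,.134))"
```

```text
t 6.97 tcp kiln mm [-61.   -1.2 110.2] F [-4.2 -0.7  7.4] w -0.0 turn needed deg 0.68 tilt [0.0008 0.0231] j [ 0.08  0.12  1.72  0.02  1.3  -0.02]
tool shift mm [  1.8   1.1 -23.8]
```

Emit:
step_arm --rows '[[[0,0,0.0005,0,0],[0,0,0.0005,0,0],[0,0,0.0005,0,0],[0,0,0.0005,0,0],[0,0,0.0005,0,0],[0,0,0.0005,0,0],[0,0,0.0005,0,0],[0,0,0.0005,0,0]]]'

```text
time_s: 7.63
tool_pos: [0.5563, 0.104, 0.1102]
eef_rot: [-0.007, 0.674, 0.739, 0.009]
ft_force: [-4.5, -1.0, 7.8]
grip_width: -0.0
```

```bash
python3 -c "
from h import *;state((-.060,0,.134))"
```

```text
t 7.63 tcp kiln mm [-61.   -1.2 110.2] F [-4.5 -1.   7.8] w -0.0 turn needed deg 0.7 tilt [0.0012 0.0227] j [ 0.08  0.12  1.72  0.02  1.3  -0.02]
tool shift mm [  1.7   1.1 -23.8]
```

Emit:
step_arm --rows '[[[0,0,0.0008,0,0],[0,0,0.001,0,0],[0,0,0.001,0,0],[0,0,0.001,0,0],[0,0,0.001,0,0],[0,0,0.001,0,0],[0,0,0.001,0,0],[0,0,0.001,0,0]]]'

```text
time_s: 8.3
tool_pos: [0.5564, 0.104, 0.1101]
eef_rot: [-0.007, 0.674, 0.739, 0.009]
ft_force: [-7.3, -0.1, 11.4]
grip_width: 0.001
```

```bash
python3 -c "
from h import *;state((-.060,0,.134))"
```

```text
t 8.3 tcp kiln mm [-61.   -1.2 110.1] F [-7.3 -0.1 11.4] w 0.001 turn needed deg 0.74 tilt [0.0019 0.022 ] j [ 0.08  0.12  1.72  0.02  1.3  -0.02]
tool shift mm [  1.7   1.1 -23.8]
```

Force rises with no further travel, so the lid is on its stop. I lift off and move over the catch, opening to 45 %.

Emit:
step_arm --rows '[[[0,0,-0.005,0,0],[0,0,-0.02,0,0],[0,0,-0.025,0,0],[-0.005,-0.008,-0.015,0,0],[-0.01,-0.015,0,0,20],[-0.01,-0.018,0,0,45],[-0.008,-0.015,0,0,45],[0,-0.005,0,0,45]]]'

```text
time_s: 8.97
tool_pos: [0.4982, 0.0636, 0.1765]
eef_rot: [-0.006, 0.673, 0.74, 0.01]
ft_force: [-0.3, 1.1, -0.2]
grip_width: 0.45
```

```bash
python3 -c "
from h import *;state((-.1315,-.041,.160))"
```

```text
t 8.97 tcp kiln mm [-122.2  -36.8  176.5] F [-0.3  1.1 -0.2] w 0.45 turn needed deg 0.83 tilt [0.0041 0.0225] j [ 0.01 -0.11  1.83  0.02  1.43 -0.09]
tool shift mm [-4.4 -9.5 16.3]
```

Emit:
step_arm --rows '[[[-0.002,-0.004,0,0.8,45],[-0.001,-0.003,0.003,0,45],[-0.001,-0.002,0.004,0,45],[0,0,0.004,0,45],[0,0,0.003,0,45],[0,0,0.001,0,45],[0,0,0,0,45],[0,0,0,0,45]]]'

```text
time_s: 9.63
tool_pos: [0.4897, 0.0604, 0.1584]
eef_rot: [-0.007, 0.679, 0.734, 0.01]
ft_force: [0.8, -0.3, -0.5]
grip_width: 0.452
```

```bash
python3 - <<'E'
import cv2
from h import *
state((-.1315,-.041,.131))
im=optics.snapshot("scene"); a=im[195:315,210:360]; a=cv2.resize(a,None,fx=5,fy=5,interpolation=2)
cv2.imwrite("pics/c6.png",a)
E
```

```text
t 9.63 tcp kiln mm [-130.9  -39.4  158.4] F [ 0.8 -0.3 -0.5] w 0.452 turn needed deg -0.05 tilt [0.0037 0.0236] j [ 0.   -0.13  1.87  0.02  1.39 -0.08]
tool shift mm [-2.2 -0.7 27.4]
```

View pics/c6.png

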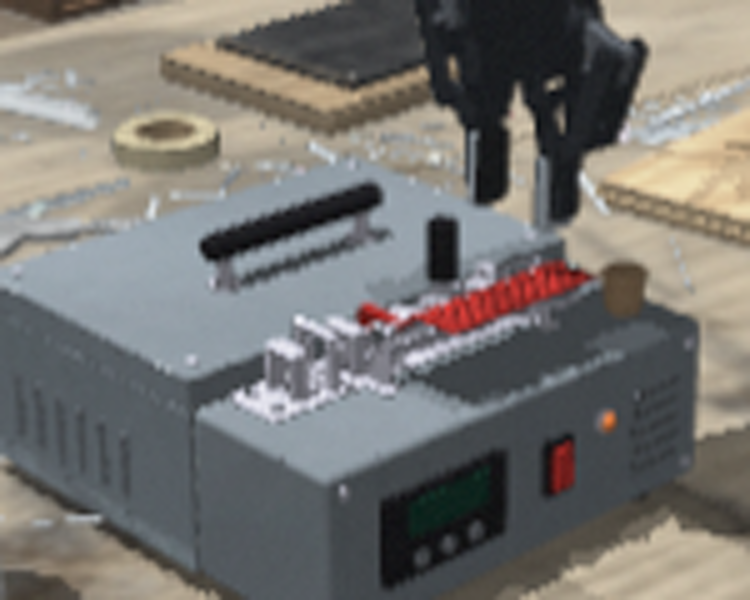

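```bash
python3 - <<'E'
from h import *
for x in(-.158,-.105):
  for z in(.142,.155,.165,.175): print(x,z,((proj("scene",k2w(Q,(x,-.0394,z)))-[210,195])*5).round())
print(((proj("scene",k2w(Q,(-.171,-.055,.142)))-[210,195])*5).round(),((proj("scene",k2w(Q,(-.105,-.015,.162)))-[210,195])*5).round())
E
```

```text
-0.158 0.142 [557. 271.]
-0.158 0.155 [557. 246.]
-0.158 0.165 [558. 226.]
-0.158 0.175 [558. 207.]
-0.105 0.142 [480. 240.]
-0.105 0.155 [480. 216.]
-0.105 0.165 [480. 197.]
-0.105 0.175 [480. 178.]
[599. 270.] [444. 215.]
```

The lid looks shut. The front finger (557,222) is over the pad's right part and the rear finger (488,200) is right of the knob. The tips are at z≈166, which is 8 mm above the TCP, so I expect pad contact at TCP z≈134.

Emit:
step_arm --rows '[[[-0.001,0,0.004,0,45],[-0.001,0,0.004,0,45],[0,0,0.004,0,45],[0,0,0.003,0,45],[0,0,0.002,0,45],[0,0,0.0015,0,45],[0,0,0.001,0,45],[0,0,0.001,0,45]]]'

```text
time_s: 10.35
tool_pos: [0.4904, 0.0587, 0.1359]
eef_rot: [-0.007, 0.679, 0.734, 0.01]
ft_force: [-1.3, -1.0, 3.2]
grip_width: 0.452
```

```bash
python3 -c "
from h import *;state((-.1315,-.041,.131))"
```

```text
t 10.35 tcp kiln mm [-130.4  -41.1  135.9] F [-1.3 -1.   3.2] w 0.452 turn needed deg -0.05 tilt [0.0041 0.0236] j [-0.   -0.1   1.89  0.02  1.35 -0.09]
tool shift mm [-0.  -1.1  4.9]
```

Emit:
step_arm --rows '[[[0,0,0.001,0,45],[0,0,0.001,0,45],[0,0,0.001,0,45],[0,0,0.001,0,45],[0,0,0.001,0,45],[0,0,0.001,0,45],[0,0,0.001,0,45],[0,0,0.001,0,45]]]'

```text
time_s: 11.02
tool_pos: [0.4889, 0.0585, 0.1313]
eef_rot: [-0.007, 0.678, 0.735, 0.009]
ft_force: [-3.3, 0.0, 5.9]
grip_width: 0.449
```

```bash
python3 -c "
from h import *;state((-.1315,-.041,.131))"
```

```text
t 11.02 tcp kiln mm [-131.9  -41.2  131.3] F [-3.3  0.   5.9] w 0.449 turn needed deg -0.02 tilt [0.0009 0.0225] j [-0.   -0.1   1.9   0.02  1.34 -0.09]
tool shift mm [0.2 0.4 0.3]
```

Emit:
step_arm --rows '[[[0,0,0.0013,0,45],[0,0,0.0013,0,45],[0,0,0.0013,0,45],[0,0,0.0013,0,45],[0,0,0.0013,0,45],[0,0,0.0013,0,45],[0,0,0.0013,0,45],[0,0,0.0013,0,45]]]'

```text
time_s: 11.68
tool_pos: [0.488, 0.0584, 0.1278]
eef_rot: [-0.007, 0.678, 0.735, 0.008]
ft_force: [-7.7, -1.6, 12.9]
grip_width: 0.451
```

```bash
python3 - <<'E'
import cv2
from h import *
state((-.1315,-.041,.131))
im=optics.snapshot("scene"); a=im[195:315,210:360]; a=cv2.resize(a,None,fx=5,fy=5,interpolation=2)
cv2.imwrite("pics/c7.png",a)
E
```

```text
t 11.68 tcp kiln mm [-132.8  -41.2  127.8] F [-7.7 -1.6 12.9] w 0.451 turn needed deg 0.03 tilt [-0.0006  0.0212] j [-0.   -0.1   1.9   0.02  1.34 -0.09]
tool shift mm [ 0.3  1.3 -3.2]
```

View pics/c7.png

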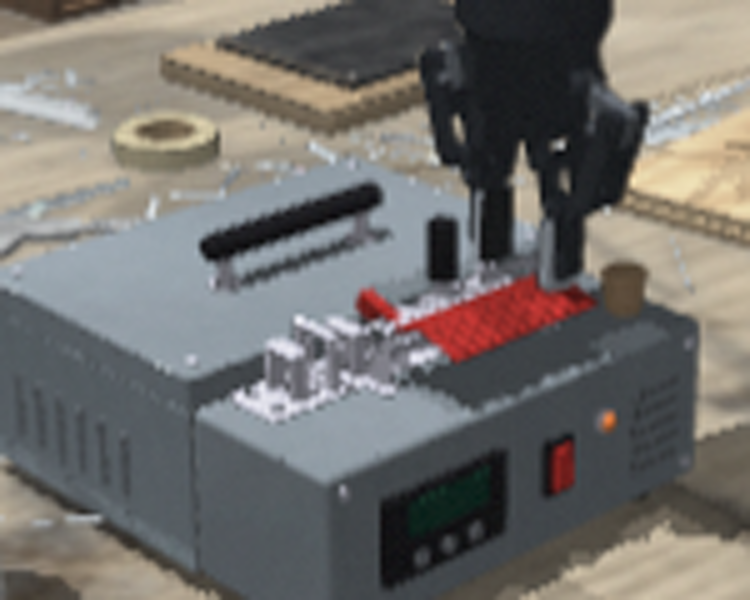

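The pad is down on its stop (13 N) with the tooth lifted, and the rear finger stands right of the knob, clear of the straps. Now I slide toward +y, keeping the downward bias.

Emit:
step_arm --rows '[[[0.002,0.0003,0.0013,0,45],[0.002,0.0003,0.0013,0,45],[0.002,0.0003,0.0013,0,45],[0.002,0.0003,0.0013,0,45],[0.002,0.0003,0.0013,0,45],[0.002,0.0003,0.0013,0,45],[0.002,0.0003,0.0013,0,45],[0.002,0.0003,0.0013,0,45]]]'

```text
time_s: 12.4
tool_pos: [0.4892, 0.0619, 0.1284]
eef_rot: [0.001, 0.679, 0.734, -0.002]
ft_force: [-7.5, -8.9, 13.5]
grip_width: 0.453
```

```bash
python3 -c "
from h import *;state((-.1325,-.004,.128))"
```

```text
t 12.4 tcp kiln mm [-131.3  -37.8  128.4] F [-7.5 -8.9 13.5] w 0.453 turn needed deg -0.05 tilt [-0.0008 -0.0034] j [ 0.02 -0.09  1.89 -0.    1.34 -0.05]
tool shift mm [33.8 -1.2  0.3]
```

Emit:
step_arm --rows '[[[0.003,0,0.001,0,45],[0.003,0,0.001,0,45],[0.003,0,0.001,0,45],[0.003,0,0.001,0,45],[0.003,0,0.001,0,45],[0.003,0,0.001,0,45],[0.003,0,0.001,0,45],[0.003,0,0.001,0,45]]]'

```text
time_s: 13.07
tool_pos: [0.4905, 0.0739, 0.1295]
eef_rot: [0.011, 0.68, 0.733, -0.007]
ft_force: [-3.9, -9.4, 8.6]
grip_width: 0.454
```

```bash
python3 -c "
from h import *;state((-.1325,-.004,.128))"
```

```text
t 13.07 tcp kiln mm [-129.   -25.9  129.5] F [-3.9 -9.4  8.6] w 0.454 turn needed deg -0.24 tilt [ 0.0061 -0.0258] j [ 0.07 -0.09  1.89 -0.03  1.34 -0.  ]
tool shift mm [22.  -3.6  0.9]
```

Emit:
step_arm --rows '[[[0.003,-0.001,0.0014,0,45],[0.003,-0.001,0.0014,0,45],[0.003,-0.001,0.0014,0,45],[0.003,-0.001,0.0014,0,45],[0.003,-0.0006,0.0014,0,45],[0.003,-0.0006,0.0014,0,45],[0.003,-0.0006,0.0014,0,45],[0.003,-0.0006,0.0014,0,45]]]'

```text
time_s: 13.73
tool_pos: [0.4901, 0.0831, 0.1299]
eef_rot: [0.026, 0.681, 0.731, -0.011]
ft_force: [-3.7, -10.4, 11.1]
grip_width: 0.451
```

```bash
python3 -c "
from h import *;state((-.1325,-.004,.128))"
```

```text
t 13.73 tcp kiln mm [-128.8  -16.8  129.9] F [ -3.7 -10.4  11.1] w 0.451 turn needed deg -0.47 tilt [ 0.0228 -0.0519] j [ 0.11 -0.09  1.9  -0.06  1.32  0.05]
tool shift mm [12.8 -3.9  1.2]
```

Emit:
step_arm --rows '[[[0.003,-0.001,0.0013,0,45],[0.003,-0.001,0.0013,0,45],[0.003,-0.001,0.0013,0,45],[0.003,-0.001,0.0013,0,45],[0.003,-0.001,0.0013,0,45],[0.003,-0.001,0.0013,0,45],[0.003,-0.001,0.0013,0,45],[0.003,-0.001,0.0013,0,45]]]'

```text
time_s: 14.4
tool_pos: [0.4892, 0.093, 0.1305]
eef_rot: [0.041, 0.683, 0.729, -0.013]
ft_force: [-1.3, -9.6, 10.3]
grip_width: 0.453
```

```bash
python3 - <<'E'
import cv2
from h import *
state((-.1325,-.004,.128))
im=optics.snapshot("scene"); a=im[195:315,210:360]; a=cv2.resize(a,None,fx=5,fy=5,interpolation=2)
cv2.imwrite("pics/c8.png",a)
E
```

```text
t 14.4 tcp kiln mm [-128.8   -6.8  130.5] F [-1.3 -9.6 10.3] w 0.453 turn needed deg -0.7 tilt [ 0.0417 -0.0756] j [ 0.15 -0.1   1.91 -0.08  1.31  0.1 ]
tool shift mm [ 3.  -3.8  2.1]
```

View pics/c8.png

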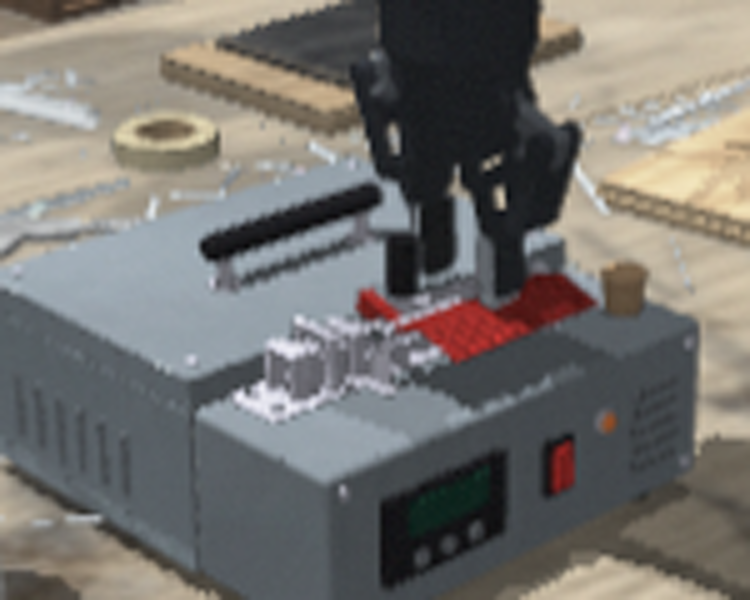

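Knob top is now at about (402,235), was (444,215); the catch is still down. The knob keeps moving, so I continue until it hits its stop.

Emit:
step_arm --rows '[[[0.003,-0.001,0.0013,0,45],[0.003,-0.001,0.0013,0,45],[0.003,-0.001,0.0013,0,45],[0.003,-0.001,0.0013,0,45],[0.003,-0.001,0.0013,0,45],[0.003,-0.001,0.0013,0,45],[0.003,-0.001,0.0013,0,45],[0.003,-0.001,0.0013,0,45]]]'

```text
time_s: 15.12
tool_pos: [0.4889, 0.0969, 0.1308]
eef_rot: [0.059, 0.685, 0.726, -0.019]
ft_force: [-2.2, -13.9, 10.6]
grip_width: 0.449
```

```bash
python3 - <<'E'
from h import *
import cv2
state((-.1325,-.004,.128))
for y in(-.015,.0,.010,.015):print(y,((proj("scene",k2w(Q,(-.105,y,.162)))-[210,195])*5).round())
a=optics.snapshot("scene"); cv2.imwrite("pics/raw9.png",a)
g=cv2.resize(a[195:315,210:360],None,fx=5,fy=5,interpolation=2).max(axis=2)
cs=np.where(g[255,350:430]<70)[0]+350; print("knob cols row255",cs.min() if len(cs) else 0,cs)
E
```

```text
t 15.12 tcp kiln mm [-128.8   -2.9  130.8] F [ -2.2 -13.9  10.6] w 0.449 turn needed deg -1.08 tilt [ 0.0595 -0.1095] j [ 0.18 -0.11  1.91 -0.12  1.3   0.15]
tool shift mm [-0.9 -3.8  2.7]
-0.015 [444. 215.]
0.0 [421. 223.]
0.01 [406. 229.]
0.015 [398. 231.]
knob cols row255 381 [381 382 383 384 385 386 387 388 389 390 391 392 393 394 395 396 397 398
 399 400 401 402 403 404 405 406 407 408 409 410 411 412 413 414 415 416
 417 418 419 420 421 422 423 424 425 426 427 428 429]
```

The knob's left edge at 381 puts its centre at 397 (home predicts 398), and the side force is up. One firmer push to confirm the stop.

Emit:
step_arm --rows '[[[0.004,-0.0005,0.0013,0,45],[0.004,-0.0005,0.0013,0,45],[0.004,-0.0005,0.0013,0,45],[0.004,-0.0005,0.0013,0,45],[0.004,-0.0005,0.0013,0,45],[0.004,-0.0005,0.0013,0,45],[0.004,-0.0005,0.0013,0,45],[0.004,-0.0005,0.0013,0,45]]]'

```text
time_s: 15.83
tool_pos: [0.4889, 0.0962, 0.1313]
eef_rot: [0.081, 0.69, 0.718, -0.037]
ft_force: [-6.7, -19.6, 16.3]
grip_width: 0.453
```

```bash
python3 - <<'E'
from h import *
import cv2
state((-.1325,-.004,.128))
a=optics.snapshot("scene"); cv2.imwrite("pics/raw10.png",a)
g=cv2.resize(a[195:315,210:360],None,fx=5,fy=5,interpolation=2).max(axis=2)
for r in(245,255,265):
  cs=np.where(g[r,350:430]<70)[0]+350; print("knob left",r,cs.min() if len(cs) else 0)
E
```

```text
t 15.83 tcp kiln mm [-128.9   -3.6  131.3] F [ -6.7 -19.6  16.3] w 0.453 turn needed deg -2.02 tilt [ 0.0646 -0.1646] j [ 0.22 -0.1   1.9  -0.18  1.31  0.23]
tool shift mm [ 0.  -3.8  3.1]
knob left 245 381
knob left 255 381
knob left 265 381
```

No further travel at 20 N, so the bolt is home. I ease off sideways with the catch still down, then lift.

Emit:
step_arm --rows '[[[-0.001,0,0.0008,0,45],[-0.002,0,0.0005,0,45],[-0.002,0,0,0,45],[-0.002,0,-0.003,0,45],[-0.002,0,-0.005,0,45],[-0.003,0,-0.01,0,45],[-0.005,0,-0.02,0,45],[-0.007,0,-0.03,0,45]]]'

```text
time_s: 16.55
tool_pos: [0.4829, 0.0828, 0.2016]
eef_rot: [0.078, 0.691, 0.718, -0.039]
ft_force: [0.7, -0.1, -0.8]
grip_width: 0.452
```

Emit:
step_arm --rows '[[[-0.006,-0.005,-0.03,0,45],[-0.006,-0.005,-0.03,0,45],[-0.01,-0.005,-0.02,0,45],[-0.025,-0.005,0,0,45],[-0.03,-0.005,0,0,45],[-0.03,-0.005,0,0,45],[-0.03,-0.005,0,0,45],[-0.02,0,0,0,45]]]'

```text
time_s: 17.22
tool_pos: [0.4472, -0.0623, 0.3231]
eef_rot: [0.083, 0.688, 0.72, -0.035]
ft_force: [0.4, 0.1, 0.1]
grip_width: 0.449
```

```bash
python3 - <<'E'
import cv2
from h import *
state()
im=optics.snapshot("scene"); a=im[205:315,210:360]; a=cv2.resize(a,None,fx=5,fy=5,interpolation=2)
cv2.imwrite("pics/c9.png",a)
E
```

```text
t 17.22 tcp kiln mm [-183.1 -158.3  323.1] F [0.4 0.1 0.1] w 0.449 turn needed deg -1.64 tilt [ 0.0721 -0.1641] j [-0.13 -0.39  1.8  -0.15  1.64 -0.19]
```

View pics/c9.png

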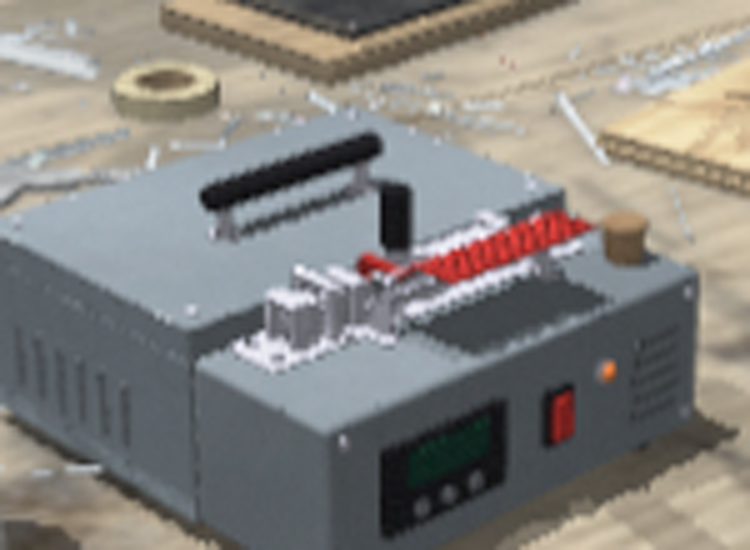

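Knob at about (397,185) is home and the lid is flush. The pad and tooth look back at their rest height. One numeric check of the red pad against the first picture, then hand in.

```bash
python3 - <<'E'
import cv2
from h import *
from plant import ctrl
def red(im,sl):
    a=im[sl].astype(int); m=(a[...,2]>120)&(a[...,1]<70)&(a[...,0]<70); y,x=np.nonzero(m); return len(y),x.mean().round(2),y.mean().round(2),y.min(),y.max(),x.min(),x.max()
sl=(slice(240,272),slice(275,332))
n=optics.snapshot("scene")
for nm,im in(("start",cv2.imread("pics/scene0.png")),("pressed",cv2.imread("pics/raw10.png")),("now",n)): print(nm,red(im,sl))
ctrl.job_done()
E
```

```text
start (183, np.float64(33.64), np.float64(14.42), np.int64(8), np.int64(21), np.int64(7), np.int64(52))
pressed (80, np.float64(22.26), np.float64(19.88), np.int64(10), np.int64(26), np.int64(7), np.int64(52))
now (175, np.float64(34.15), np.float64(14.22), np.int64(7), np.int64(20), np.int64(8), np.int64(52))
the job is handed in; nothing more can be done
```

The kiln lid is shut, the bolt is home through the eye, and the catch has sprung up and locked it. I handed the job in at about 17 s, with the arm clear and touching nothing.

**What I did**
- **Lid:** I pressed it shut with the closed fingertips. It yielded at about 3–4 N, then stopped moving while the force rose to 11 N.
- **Catch and bolt:** With the jaws 45 % open, the front fingertip held the catch down, reaching its stop at 13 N. The rear one pushed the knob towards +y until it stopped moving at about 20 N of side force. I eased off sideways before lifting so the catch could spring up.

**Last checks**
- **Knob:** its centre was at 397 px in the enlarged crop, against 398 predicted for home.
- **Catch pad:** the red area is back where it started (mean row 14.2, against 14.4 at the start and 19.9 when pressed).
- **Lid and cork:** the lid looks flush, and the cork looks unmoved in the last picture. I did not check the other bench items separately.

**What disagreed**
- **Fingertips:** they stood 5–8 mm behind the TCP rather than 19 mm ahead, so I judged contact by force and pictures.
- **Tool tilt:** the tool tilted up to about 10° during the slide, which did no harm that I could see.
- **Kiln fit:** three points read from the scene picture were 2–5 px off the fitted kiln position, and one misread lid corner was 36 px off.

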